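Close the glaze spray pot and tighten its wing screws in cross order

TASK

Close the glaze pressure pot: first turn the lid clockwise by its handle until its slotted ears are fully home under the four wing screws. Then tighten the screws clockwise evenly in cross order - one, then the one opposite, then the other opposite pair - in two rounds, about half-way in the first and fully home in the second, so the lid never cocks on its gasket. Leave the other things on the table alone.

Things in the scene. Friction and masses are not known exactly. Their poses are not given: they have to be found in the camera images.
- handle (a point): middle of the black bar handle on the lid of the steel spray pot. The bar is 70 mm long along this point's x axis, 14 mm wide and 14 mm high (7 mm above and below this point), on two posts 28 mm from the middle; z is up. A relief valve and an air nipple, 7 mm in radius and up to 10 mm above this point, stand beyond its ends, 47 mm from the middle. The lid's top is 30 mm below.
- pot_top (a point): centre of the pot's mouth at the height of the lid's top, 134 mm above the table. x axis: the handle bar lies along it when the lid is home (screw shanks at the bottom of the ears' slots); the lid starts 0.33 to 0.45 rad anticlockwise of that. The pot stands firm; its flange is 200 mm across.
- lid: loose grey lid, 0.5 kg, 156 mm across, 8 mm thick, origin under its centre, resting on an orange gasket and kept central, within 2 mm, by the four screw shanks. Four hooked ears out to 104 mm radius; their slots open clockwise, so a clockwise twist runs each onto a shank, under the screw's collar. It turns against about 0.3 Nm; pushed at one end only, it jams on the shanks, so turn it by both sides of the bar.
- wing_a (a point): middle of brass wing screw A (C is across the lid from it), on its axis, half-way up its wings. Two upright wings 7 mm thick lie along this point's x axis, one each way, from the 12 mm hub to 30 mm from the axis; their ends reach 10 mm above and below this point, 5 mm or more clear of the lid. z is up. The screws stand 85 mm from the lid's centre, 120 mm apart.
- screw_a (a joint): turn of wing screw A, rad, clockwise from above (tightening), 2 mm down per rad: 0 = slack; 0.7 = its collar meets the lid; about 1.3 = half-way tight; 2.0 = home at a hard stop, wings square to the line from the lid's centre. Starts at 0 to 0.25. Turning takes 0.05 Nm, up to 0.25 Nm near home; stays where left.
- wing_b (a point): middle of brass wing screw B (D is across the lid from it), on its axis, half-way up its wings. Two upright wings 7 mm thick lie along this point's x axis, one each way, from the 12 mm hub to 30 mm from the axis; their ends reach 10 mm above and below this point, 5 mm or more clear of the lid. z is up. The screws stand 85 mm from the lid's centre, 120 mm apart.
- screw_b (a joint): turn of wing screw B, rad, clockwise from above (tightening), 2 mm down per rad: 0 = slack; 0.7 = its collar meets the lid; about 1.3 = half-way tight; 2.0 = home at a hard stop, wings square to the line from the lid's centre. Starts at 0 to 0.25. Turning takes 0.05 Nm, up to 0.25 Nm near home; stays where left.
- wing_c (a point): middle of brass wing screw C (A is across the lid from it), on its axis, half-way up its wings. Two upright wings 7 mm thick lie along this point's x axis, one each way, from the 12 mm hub to 30 mm from the axis; their ends reach 10 mm above and below this point, 5 mm or more clear of the lid. z is up. The screws stand 85 mm from the lid's centre, 120 mm apart.
- screw_c (a joint): turn of wing screw C, rad, clockwise from above (tightening), 2 mm down per rad: 0 = slack; 0.7 = its collar meets the lid; about 1.3 = half-way tight; 2.0 = home at a hard stop, wings square to the line from the lid's centre. Starts at 0 to 0.25. Turning takes 0.05 Nm, up to 0.25 Nm near home; stays where left.
- wing_d (a point): middle of brass wing screw D (B is across the lid from it), on its axis, half-way up its wings. Two upright wings 7 mm thick lie along this point's x axis, one each way, from the 12 mm hub to 30 mm from the axis; their ends reach 10 mm above and below this point, 5 mm or more clear of the lid. z is up. The screws stand 85 mm from the lid's centre, 120 mm apart.
- screw_d (a joint): turn of wing screw D, rad, clockwise from above (tightening), 2 mm down per rad: 0 = slack; 0.7 = its collar meets the lid; about 1.3 = half-way tight; 2.0 = home at a hard stop, wings square to the line from the lid's centre. Starts at 0 to 0.25. Turning takes 0.05 Nm, up to 0.25 Nm near home; stays where left.
- cup_white_mid (a point): centre of a white bisque-fired cup, 68 mm across and 48 mm high, standing loose on the table; to be left alone.
- cup_terracotta_mid (a point): centre of a terracotta cup, 65 mm across and 50 mm high, standing loose on the table; to be left alone.
- yellow_pot_mid (a point): centre of a yellow pigment pot with blue cap, 49 mm across and 62 mm high, standing loose on the table; to be left alone.

How it is judged:
By the outcome, as a careful person would: the job done as asked, in the order asked, and still so for the second after the job is handed in, with the robot touching nothing.
It also fails if it takes over 67 s, if anything falls off the work surface, if the arm or the gripper's body presses on something with over 40 N, if the wrist force passes 120 N, or if a joint passes its speed limit or range.

ROBOT

A 6-joint arm with a two-finger parallel gripper is mounted at the origin on a cart in front of the work surface, level with it; the furniture and walls round the work are solid. World frame = base frame: x ahead of the robot, y to its left, z up, the work surface at z = 0. Lengths are in mm, angles in rad, forces in N, time in s.
With the tool pointing down it reaches from about 400 to 925 mm from the base axis. Payload 12.5 kg.
Tool frame: the origin (TCP) lies midway between the tips of the shut fingers; the grasp point (between the pads) lies 19 mm behind it; z points along the fingers, y is the line along which they close (so a half turn about z gives the same grasp; the last joint's range is limited). The gripper opens to 95 mm and grips with 3 to 60 N. Pads are 20 mm wide; open, the fingers measure 119 mm over their backs; the gripper's body (75 mm by 180 mm) begins 59 mm behind the grasp point.
Start: joints at [1.096, 0.491, 1.559, -0, 1.092, -0.106], TCP at [225.296, 583.002, 190.461] pointing down, gripper open.
Joint ranges: [-3.1, 3.1], [-0.84, 2.19], [0.05, 2.79], [-1.13, 4.28], [0.06, 2.93], [-2.69, 2.69]. Speed limits (rad/s): [2.22, 2.22, 2.79, 3.14, 3.14, 3.14].

INTERFACE

Orientations are given as [roll, pitch, yaw] about the fixed x, y, z axes, in that order (R = Rz(yaw) Ry(pitch) Rx(roll)).
In Python, from cell import state, read_camera, camera_info, env gives the robot as it stands.
- The arm moves only by the tool move_arm, never from a script. Its argument "commands" is a list of rows, each a list of 3 entries, a list of its own where there are three numbers: the shift along the world's x, y, z in cm, then the turn, a rotation vector about the world's x, y, z in degrees, then the opening, from 0 (shut) to 1 (fully open). A call has 1 to 10 rows; each row shifts and turns the commanded pose from where the row before left it; what a row does not reach is not made up. A row lasts 1/10 s, in which the tool goes at most 50 mm and 8.59 degrees, less where a joint would pass 70% of its speed; a pose out of reach is approached as far as the arm can. A call with a gripper value outside its range is refused whole. The fingers move at their own pace and stop on an object; the grip force is fixed at half the most. Time passes only in rows, so rows that do not move let the fingers close. It gives the time, the measured TCP pose, the force, the opening and the grip force at its end, in the units of the state.
- state(): the state, without advancing time (a new reading comes with each control period).
- read_camera(name): name is "side" or "top" or "wrist"; returns the picture (384x512x3 uint8, blue, green, red); there is no depth.
- camera_info(name): a dict with "K" (3x3 intrinsics, pixels), "cam_to_world" (4x4, takes a point from camera to world coordinates). Camera axes: x right, y down, z forward; pixel columns grow to the right and rows downward; lengths in mm; the calibration is good to about 2 mm. A picture is of the moment at which its call begins: read the wrist's pose just before it. camera_info takes no time and is no camera call; for the wrist camera it gives the pose at the moment of the call.
- env.job_done(): hands the job in; it is judged then, once.
The state is a dict: "t": time; "joints": joint angles; "qvel": joint speeds; "tau": joint torques, N m; "eef_pos": TCP position; "tcp_rot": TCP orientation; "ft_force": force on the tool from outside, world axes, zero at the start; "moment": the same for the moment, N m; "opening": opening from 0.0 (shut) to 1.0 (fully open); "grip_force": force on a finger pad.
Only numpy, scipy, OpenCV 4.12 (cv2) and the standard library are available. Lean on these libraries where they do the work, as an engineer would, in place of code of your own. Each camera call takes 0.05 s, during which the arm holds its last target. There are 200 camera calls.

## Working session

There is one attempt and no reset: what is moved stays moved. The work goes in short steps, Python scripts to look and compute and a tool call to move; the robot and the scene stay as the last step left them, time stands still between calls to the robot, and variables do not carry over. Pictures are saved under pics/ and viewed, at most 10 in all, crops included, and the job is handed in when it is done.

Besides the shell and the picture viewer there is one more tool, called after "Emit:" as a command line: name --argument value ..., lists and objects as JSON in quotes. move_arm: Moves the arm, as the interface text tells. Its arguments: {"type":"object","properties":{"commands":{"type":"array"}},"required":["commands"]}

```bash
mkdir -p pics
python3 - <<'E'
from cell import *
import cv2,numpy as np
s=state();print(s)
a=read_camera("top");b=read_camera("side")
cv2.imwrite("pics/t0.png",a);cv2.imwrite("pics/s0.png",b)
np.set_printoptions(precision=4,suppress=True)
for n in("top","side","wrist"):
    i=camera_info(n);print(n,i["K"],i["cam_to_world"])
E
```

```text
{'t': 0.0, 'joints': array([ 1.09637654e+00,  4.91546025e-01,  1.55949201e+00,  1.75310489e-05,
        1.09169436e+00, -1.05593283e-01]), 'qvel': array([ 0.00068492,  0.00114612,  0.00049654, -0.00152872, -0.00049921,
       -0.00060383]), 'tau': array([-2.19245463e-03, -6.12660527e+01, -2.58163762e+01,  6.91532576e-02,
        4.83036088e-02, -1.35918576e-04]), 'eef_pos': array([225.16264052, 582.72060188, 189.85551807]), 'tcp_rot': array([-3.14046089e+00, -1.35587394e-04,  2.77275798e+00]), 'ft_force': array([-0.279323  , -0.2965791 , -0.97008497]), 'moment': array([-0.00952   ,  0.0470019 ,  0.00164992]), 'grip_force': 0.0, 'opening': 1.0014242788214254}
top [[362.3294   0.     255.7433]
 [  0.     362.3294 192.3116]
 [  0.       0.       1.    ]] [[   0.0211   -0.9961    0.0855  556.9159]
 [  -0.9998   -0.0212   -0.0012   75.603 ]
 [   0.003    -0.0854   -0.9963 1127.7638]
 [   0.        0.        0.        1.    ]]
side [[398.9007   0.     265.6724]
 [  0.     398.9007 194.806 ]
 [  0.       0.       1.    ]] [[   0.8215   -0.3931    0.4131  187.2892]
 [  -0.5698   -0.5388    0.6205 -570.6907]
 [  -0.0213   -0.7451   -0.6666  849.0072]
 [   0.        0.        0.        1.    ]]
wrist [[291.6751   0.     256.3833]
 [  0.     291.6751 192.5352]
 [  0.       0.       1.    ]] [[  0.3606   0.8909   0.2761 147.4066]
 [  0.9327  -0.3446  -0.1062 613.2349]
 [  0.0005   0.2958  -0.9552 384.9063]
 [  0.       0.       0.       1.    ]]
```

View pics/t0.png

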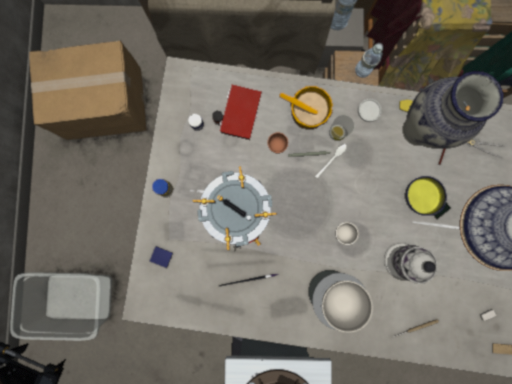

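View pics/s0.png

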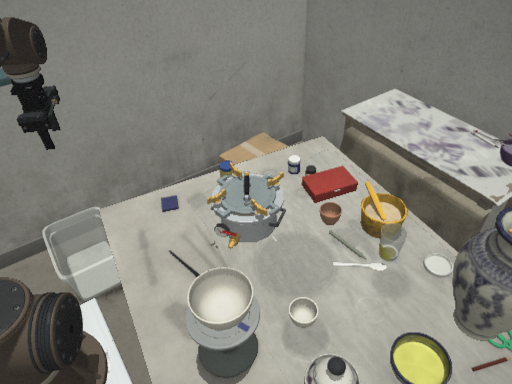

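Top view: pot centre near (235,209), bar from about (222,201) to (250,217), and screws near (241,178), (199,201), (229,240) and (264,214). I'll zoom in on it.

```bash
cat > h.py <<'E'
from cell import *
import cv2,numpy as np
np.set_printoptions(precision=2,suppress=True)
def ray(info,u,v,z):
    T=info["cam_to_world"];d=T[:3,:3]@np.linalg.solve(info["K"],[u,v,1.]);o=T[:3,3]
    return o+d*(z-o[2])/d[2]
def proj(info,P):
    T=info["cam_to_world"];P=np.atleast_2d(P);c=(P-T[:3,3])@T[:3,:3];p=c@info["K"].T;return p[:,:2]/p[:,2:]
E
python3 - <<'E'
from h import *
i=camera_info("top")
print(ray(i,235,209,134), ray(i,222,201,164),ray(i,250,217,164))
for p in((241,178),(199,201),(229,240),(264,214)):print(ray(i,*p,150))
a=cv2.imread("pics/t0.png")[160:260,180:290];b=cv2.imread("pics/s0.png")[155:255,190:300]
k=5
o=np.hstack([cv2.resize(x,None,fx=3.6,fy=3.6,interpolation=cv2.INTER_CUBIC) for x in(a,b)])
cv2.imwrite("pics/z0.png",o)
E
```

```text
[595.06 130.31 134.  ] [614.47 163.83 164.  ] [573.53  88.32 164.  ]
[678.98 115.32 150.  ]
[613.99 227.21 150.  ]
[511.15 143.34 150.  ]
[582.64  50.96 150.  ]
```

View pics/z0.png

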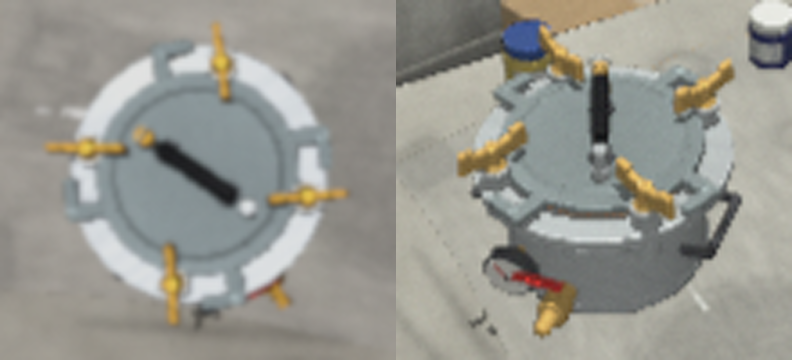

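The zoom shows four roughly radial wings at crop (220,62), (308,195), (170,284) and (87,148). The bar runs from (150,138) to (240,202), with ears just anticlockwise of the screws. I'm moving above the pot for a closer look.

Emit:
move_arm --commands '[[[2.6,-3.2,1.2],[0,0,-7],0.5],[[2.6,-3.2,1.0],[0,0,-7],0.5],[[2.6,-3.2,1.0],[0,0,-7],0.5],[[2.6,-3.2,1.0],[0,0,-7],0.5],[[2.6,-3.2,1.0],[0,0,-7],0.5],[[2.6,-3.2,1.0],[0,0,-7],0.5],[[2.6,-3.2,1],[0,0,-7],0.5],[[2.6,-3.2,0],[0,0,-7],0.5],[[2.6,-3.2,0],[0,0,-7],0.5],[[2.6,-3.2,0],[0,0,-7],0.5]]'

```text
t: 1.1
eef_pos: [486.0, 261.5, 262.4]
tcp_rot: [-3.141, 0.0, 1.546]
ft_force: [-0.2, 1.2, -0.5]
opening: 0.497
grip_force: 0.0
```

Emit:
move_arm --commands '[[[2.6,-3.2,0],[0,0,-7],0.5],[[2.6,-3.2,0],[0,0,-7],0.5],[[2.6,-3.2,0],[0,0,-7],0.5],[[2.6,-3.2,0],[0,0,-6.5],0.5],[[0,0,0],[0,0,0],0.5],[[0,0,0],[0,0,0],0.5]]'

```text
t: 1.7
eef_pos: [589.4, 134.3, 261.8]
tcp_rot: [-3.141, 0.001, 1.07]
ft_force: [-0.3, -0.4, -0.2]
opening: 0.501
grip_force: 0.0
```

Run:
```python
from h import *
s=state();print(s["t"],s["eef_pos"],np.degrees(s["tcp_rot"]),s["joints"])
i=camera_info("wrist");a=read_camera("wrist");np.save("w1.npy",i);cv2.imwrite("pics/w1.png",a)
print(i["cam_to_world"])
```

```text
1.7 [589.36 134.29 261.79] [-179.94    0.03   61.31] [0.11 0.4  1.51 0.   1.23 0.62]
[[  0.88  -0.46  -0.14 630.25]
 [ -0.48  -0.84  -0.26 207.97]
 [ -0.     0.29  -0.96 456.71]
 [  0.     0.     0.     1.  ]]
```

View pics/w1.png

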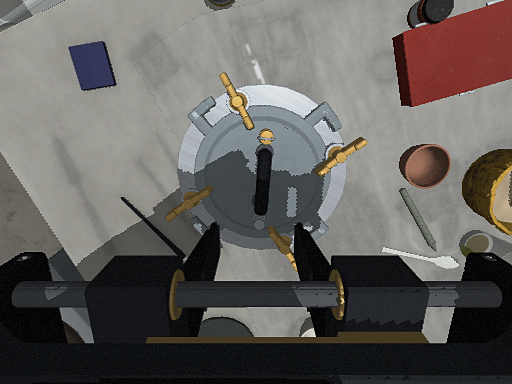

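The wrist view shows the bar between the nipple (266,133) and the valve (260,224). Wing hubs are near (237,102), (340,157), (190,203) and (283,247). Next I'll segment the brass and the bar.

```bash
cat >> h.py <<'E'
def wings(img,info,z=155,guess=None):
    hsv=cv2.cvtColor(img,cv2.COLOR_BGR2HSV)
    m=cv2.inRange(hsv,(13,110,60),(30,255,255));m=cv2.morphologyEx(m,cv2.MORPH_CLOSE,np.ones((3,3)))
    n,l,st,c=cv2.connectedComponentsWithStats(m);r=[]
    for k in range(1,n):
        if st[k,4]<60:continue
        v,u=np.nonzero(l==k);P=np.array([ray(info,a,b,z)[:2] for a,b in zip(u,v)])
        (cx,cy),(w,h),an=cv2.minAreaRect(P.astype(np.float32))
        q=P-P.mean(0);e,V=np.linalg.eigh(q.T@q);d=V[:,1]
        r.append((c[k],st[k,4],np.array([cx,cy]),P.mean(0),(w,h),np.degrees(np.arctan2(d[1],d[0]))%180))
    return r
E
python3 - <<'E'
from h import *
i=np.load("w1.npy",allow_pickle=True).item();a=cv2.imread("pics/w1.png")
for r in wings(a,i):
    if np.hypot(*(r[2]-[593,130]))<140: print(*r)
print("hubs",[ray(i,*p,155)[:2] for p in((237,102),(340,157),(190,203),(283,247))])
print("nip/valve",ray(i,266,133,172),ray(i,260,224,172))
m=(a.max(2)<45).astype(np.uint8);l=cv2.connectedComponents(m[140:219,240:285])[1]
k=l[181-140,263-240];v,u=np.nonzero(l==k)
P=np.array([ray(i,x+240,y+140,170)[:2] for x,y in zip(u,v)]);print(k,cv2.minAreaRect(P.astype(np.float32)),P.mean(0),len(P))
E
```

```text
[236.81 100.63] 557 [614.39 218.37] [613.99 218.78] (58.066776275634766, 16.617961883544922) 90.21092078634672
[266.08 136.24] 153 [622.77 174.26] [622.96 174.5 ] (15.163034439086914, 12.317721366882324) 69.53201090438942
[339.15 155.51] 659 [679.78 122.32] [680.23 120.47] (60.34013748168945, 18.909465789794922) 8.091842243961963
[189.11 201.61] 503 [513.97 153.1 ] [515.73 152.64] (64.3475570678711, 17.08125877380371) 6.636107537542301
[282.48 244.64] 417 [583.88  52.64] [581.63  57.16] (17.06260871887207, 65.584228515625) 92.83992234696817
hubs [array([613.51, 217.77]), array([680.52, 118.65]), array([515.86, 150.83]), array([580.78,  54.38])]
nip/valve [624.76 179.15 172.  ] [574.56  98.71 172.  ]
2 ((597.0729370117188, 137.41099548339844), (70.70689392089844, 16.785205841064453), 57.65160369873047) [598.23 137.45] 921
```

Emit:
move_arm --commands '[[[0.8,0.2,-3],[0,0,-3.3],0.5],[[0,0,-4],[0,0,0],0.5],[[0,0,-3],[0,0,0],0.5],[[0,0,-1.5],[0,0,0],0.5],[[0,0,0],[0,0,0],0.3],[[0,0,0],[0,0,0],0],[[0,0,0],[0,0,0],0],[[0,0,0],[0,0,0],0],[[0,0,0],[0,0,0],0]]'

```text
t: 2.65
eef_pos: [597.5, 137.1, 148.3]
tcp_rot: [3.141, -0.001, 1.014]
ft_force: [0.2, 0.5, -0.3]
opening: 0.137
grip_force: 0.0
```

Emit:
move_arm --commands '[[[0,0,0],[0,0,0],0],[[0,0,0],[0,0,0],0],[[0,0,0],[0,0,0],0]]'

```text
t: 2.95
eef_pos: [597.3, 137.0, 147.5]
tcp_rot: [3.141, -0.0, 1.013]
ft_force: [-0.2, 0.2, 0.4]
opening: 0.003
grip_force: 0.0
```

Run:
```python
from h import *
s=state();print(s)
a=read_camera("wrist");cv2.imwrite("pics/w2.png",a[100:,100:420])
```

```text
{'t': 2.95, 'joints': array([ 0.12,  0.52,  1.64, -0.  ,  0.99,  0.68]), 'qvel': array([ 0.,  0., -0., -0., -0., -0.]), 'tau': array([  0.01, -61.23, -23.97,   0.07,  -0.02,  -0.  ]), 'eef_pos': array([597.33, 136.96, 147.53]), 'tcp_rot': array([ 3.14, -0.  ,  1.01]), 'ft_force': array([-0.24,  0.18,  0.36]), 'moment': array([-0.1 ,  0.07, -0.01]), 'grip_force': 0.0, 'opening': 0.0026625617391430123}
```

View pics/w2.png

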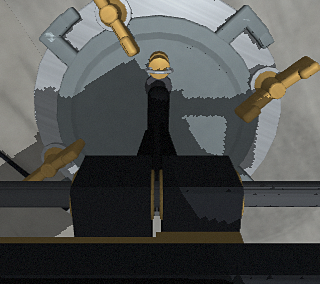

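The wrist shot shows the fingers meeting near (157,130), but the opening reads 0, so the bar isn't between the pads. I'll check from the side.

Run:
```python
from h import *
a=read_camera("side");t=read_camera("top");cv2.imwrite("pics/s1f.png",a)
i=camera_info("side");s=state();R=cv2.Rodrigues(np.array([0,0,1.]))[0]
print("tcp px",proj(i,s["eef_pos"]),proj(i,s["eef_pos"]+[0,0,19]),"bar",proj(i,[[597.5,137,164],[616,167,164],[579,107,164]]))
cv2.imwrite("pics/s1.png",np.hstack([cv2.resize(a[130:250,190:300],None,fx=4.8,fy=4.8,interpolation=cv2.INTER_CUBIC)]))
```

```text
tcp px [[246.6  187.49]] [[246.22 182.09]] bar [[246.32 182.76]
 [246.09 174.48]
 [246.56 191.45]]
```

View pics/s1.png

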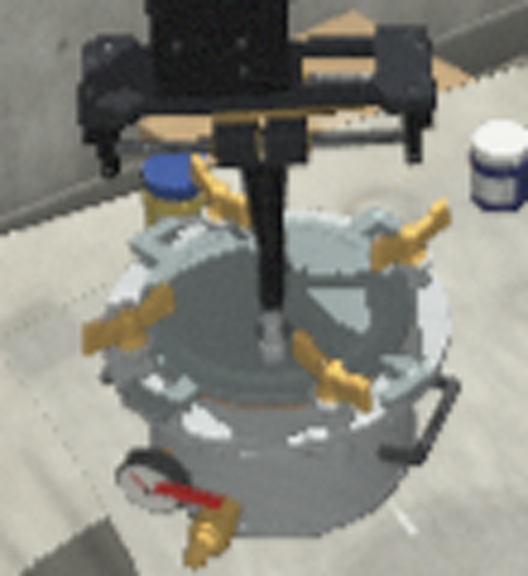

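Run:
```python
from h import *
s=state();i=camera_info("wrist");print(proj(i,[s["eef_pos"],s["eef_pos"]+[0,0,19],[597.5,137,171],[616,167,171],[579,107,171]]))
a=read_camera("wrist");b=cv2.imread("pics/s1f.png")
g=lambda x:np.clip(255*(x/255.)**.35,0,255).astype(np.uint8)
A=cv2.resize(g(a[160:270,200:310]),None,fx=3.6,fy=3.6,interpolation=cv2.INTER_CUBIC)
B=cv2.resize(g(b[150:210,216:276]),(396,396),interpolation=cv2.INTER_CUBIC)
cv2.imwrite("pics/g.png",np.hstack([A,B]))
```

```text
[[255.93 224.46]
 [255.89 235.91]
 [256.1  238.82]
 [255.8  186.36]
 [256.37 285.8 ]]
```

View pics/g.png

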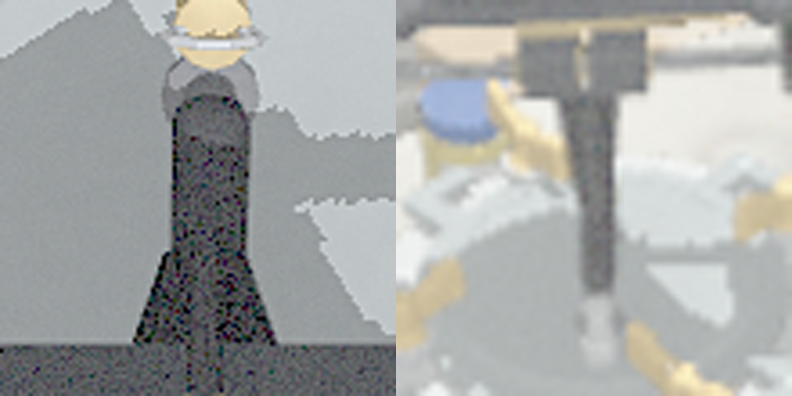

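The brightened view suggests the fingers are fully closed at the bar. A small twist will show whether it's actually engaged.

Emit:
move_arm --commands '[[[0,0,0],[0,0,-3],0],[[0,0,0],[0,0,-3],0],[[0,0,0],[0,0,0],0]]'

```text
t: 3.45
eef_pos: [597.3, 137.0, 147.4]
tcp_rot: [3.142, -0.0, 0.908]
ft_force: [0.0, -0.2, 0.2]
opening: 0.006
grip_force: 0.0
```

Run:
```python
from h import *
s=state();print(s["t"],s["eef_pos"],s["tcp_rot"],s["ft_force"],s["moment"],s["opening"],s["grip_force"])
i=camera_info("wrist");a=read_camera("wrist");cv2.imwrite("pics/w3.png",a)
# nipple (brass, near image top) blob and its position
for r in wings(a,i,172):
    print(*r)
```

```text
3.45 [597.31 137.02 147.44] [ 3.14 -0.    0.91] [ 0.02 -0.16  0.17] [-0.08  0.08  0.02] 0.006210291355587361 0.0
[196.42 116.95] 1633 [619.36 217.38] [617.87 217.74] (15.551642417907715, 54.80738830566406) 90.82988440628961
[371.01 174.85] 1895 [677.51 130.16] [677.86 128.22] (55.03338623046875, 20.186254501342773) 7.897180171127502
[251.36 161.33] 314 [626.71 179.41] [626.61 178.91] (11.370251655578613, 11.90101432800293) 2.9179482129582937
[252.09 175.57] 69 [621.56 171.73] [621.6  171.85] (2.9145727157592773, 10.804985046386719) 148.0076584743438
[165.93 264.94] 711 [538.77 160.27] [538.96 159.18] (38.2473258972168, 14.74398422241211) 1.5581698133095472
[251.99 294.67] 137 [569.4  105.66] [569.54 105.89] (39.381649017333984, 1.4020988941192627) 51.404094462077296
[260.95 295.52] 141 [574.24 101.89] [573.96 101.56] (39.38582992553711, 1.4089503288269043) 52.63660481031419
[220.87 338.44] 2089 [518.31 100.66] [528.92  90.77] (8.901960372924805, 204.62362670898438) 142.8888881886125
```

No moment and the nipple hasn't moved, so it isn't engaged. I'll open the fingers slightly and look again.

Emit:
move_arm --commands '[[[0,0,0],[0,0,3],0.3],[[0,0,0],[0,0,3],0.3],[[0,0,0],[0,0,0],0.3],[[0,0,0],[0,0,0],0.3],[[0,0,0],[0,0,0],0.3]]'

```text
t: 4.0
eef_pos: [597.3, 137.0, 147.5]
tcp_rot: [3.142, 0.0, 1.013]
ft_force: [-0.3, 0.7, -0.8]
opening: 0.293
grip_force: 0.0
```

Run:
```python
from h import *
s=state();print(s["t"],s["eef_pos"],s["tcp_rot"],s["ft_force"],s["moment"],s["opening"])
i=camera_info("wrist");a=read_camera("wrist");b=read_camera("side")
g=lambda x:np.clip(255*(x/255.)**.3,0,255).astype(np.uint8)
A=cv2.resize(g(cv2.medianBlur(a,3)[150:290,190:330]),(396,396),interpolation=cv2.INTER_CUBIC)
B=cv2.resize(g(b[150:210,216:276]),(396,396),interpolation=cv2.INTER_CUBIC)
C=cv2.resize(g(cv2.medianBlur(cv2.imread("pics/w3.png"),3)[150:290,190:330]),(200,200),interpolation=cv2.INTER_CUBIC)
o=np.hstack([A,B]);o=np.vstack([o,np.zeros((200,792,3),np.uint8)]);o[396:,:200]=C
cv2.imwrite("pics/g2.png",o)
```

```text
4.0 [597.29 136.99 147.46] [3.14 0.   1.01] [-0.27  0.68 -0.82] [-0.1   0.06  0.06] 0.29301346129165456
```

View pics/g2.png

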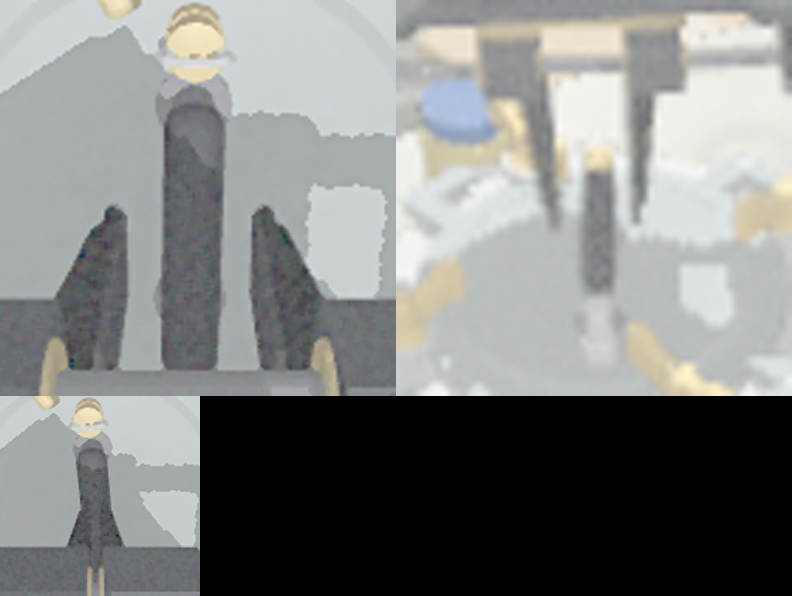

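Here the tips are at wrist px (230,224) and (282,224). By finger-gap scale and the side view they sit at about the height of the bar's top, roughly 20 mm above where the TCP reading puts them. I'll lower carefully while watching the force, then close.

Emit:
move_arm --commands '[[[0.1,0,-0.4],[0,0,0],0.4],[[0,0,-0.4],[0,0,0],0.4],[[0,0,-0.2],[0,0,0],0.4],[[0,0,0],[0,0,0],0.4]]'

```text
t: 4.5
eef_pos: [598.1, 137.0, 136.9]
tcp_rot: [-3.141, 0.001, 1.013]
ft_force: [0.1, -0.1, -0.0]
opening: 0.396
grip_force: 0.0
```

Emit:
move_arm --commands '[[[0,0,0],[0,0,0],0],[[0,0,0],[0,0,0],0],[[0,0,0],[0,0,0],0],[[0,0,0],[0,0,0],0],[[0,0,0],[0,0,0],0],[[0,0,0],[0,0,0],0]]'

```text
t: 5.1
eef_pos: [598.3, 137.0, 137.5]
tcp_rot: [3.142, -0.0, 1.013]
ft_force: [-0.3, 0.1, 0.6]
opening: 0.146
grip_force: 30.0
```

The grip now holds at 14 mm with 30 N, so the working tip is about 25–30 mm above the reported TCP. I'll regrip 8 mm deeper for a solid hold.

Emit:
move_arm --commands '[[[0,0,0],[0,0,0],0.3],[[0,0,0],[0,0,0],0.3],[[0,0,-0.4],[0,0,0],0.3],[[0,0,-0.4],[0,0,0],0.3],[[0,0,0],[0,0,0],0],[[0,0,0],[0,0,0],0],[[0,0,0],[0,0,0],0],[[0,0,0],[0,0,0],0]]'

```text
t: 5.9
eef_pos: [598.3, 137.0, 129.4]
tcp_rot: [3.142, -0.0, 1.013]
ft_force: [-0.1, 0.1, -1.7]
opening: 0.145
grip_force: 30.0
```

Emit:
move_arm --commands '[[[0,0,0],[0,0,-3],0],[[0,0,0],[0,0,-3],0],[[0,0,0],[0,0,-3],0],[[0,0,0],[0,0,0],0]]'

```text
t: 6.3
eef_pos: [598.2, 137.0, 129.4]
tcp_rot: [3.142, 0.0, 0.856]
ft_force: [0.0, -0.2, -1.4]
opening: 0.143
grip_force: 30.0
```

Run:
```python
from h import *
s=state();print(s["t"],s["eef_pos"],s["tcp_rot"],s["ft_force"],s["moment"],s["opening"],s["grip_force"])
```

```text
6.3 [598.25 136.99 129.44] [3.14 0.   0.86] [ 0.01 -0.24 -1.4 ] [-0.17  0.12 -0.17] 0.14290763654639896 29.990029335021973
```

Emit:
move_arm --commands '[[[0,0,0],[0,0,-3],0],[[0,0,0],[0,0,-3],0],[[0,0,0],[0,0,-3],0],[[0,0,0],[0,0,-3],0],[[0,0,0],[0,0,0],0]]'

```text
t: 6.8
eef_pos: [598.3, 137.0, 129.4]
tcp_rot: [3.142, 0.0, 0.648]
ft_force: [-0.4, -0.5, -0.6]
opening: 0.147
grip_force: 30.0
```

Run:
```python
from h import *
s=state();print(s["t"],s["eef_pos"],s["tcp_rot"],s["ft_force"],s["moment"],s["opening"],s["grip_force"])
```

```text
6.8 [598.26 136.99 129.43] [3.14 0.   0.65] [-0.44 -0.46 -0.57] [-0.08  0.16 -0.11] 0.14717368171430126 29.989757537841797
```

Emit:
move_arm --commands '[[[0,0,0],[0,0,-2],0],[[0,0,0],[0,0,-2],0],[[0,0,0],[0,0,0],0]]'

```text
t: 7.1
eef_pos: [598.5, 136.9, 129.4]
tcp_rot: [3.141, -0.0, 0.579]
ft_force: [0.8, -1.1, -1.3]
opening: 0.146
grip_force: 30.1
```

Run:
```python
from h import *
s=state();print(s["t"],s["eef_pos"],s["tcp_rot"],s["ft_force"],s["moment"],s["opening"],s["grip_force"])
```

```text
7.1 [598.48 136.89 129.43] [ 3.14 -0.    0.58] [ 0.83 -1.13 -1.31] [-0.21 -0.13  0.3 ] 0.14583331611025435 30.057597756385803
```

Emit:
move_arm --commands '[[[0,0,0],[0,0,-1.5],0],[[0,0,0],[0,0,-1],0],[[0,0,0],[0,0,0],0]]'

```text
t: 7.4
eef_pos: [598.6, 136.9, 129.5]
tcp_rot: [3.141, -0.0, 0.534]
ft_force: [4.0, -1.5, -3.0]
opening: 0.148
grip_force: 30.9
```

Run:
```python
from h import *
s=state();print(s["t"],s["eef_pos"],s["tcp_rot"],s["ft_force"],s["moment"],s["opening"],s["grip_force"])
i=camera_info("wrist");a=read_camera("wrist");cv2.imwrite("pics/w5.png",a)
for r in wings(a,i,172)[:6]:print(*r)
```

```text
7.4 [598.63 136.92 129.48] [ 3.14 -0.    0.53] [ 3.97 -1.46 -2.98] [-0.3  -0.49  0.76] 0.14810748908485866 30.91456800699234
[79.36 17.43] 226 [660.09 271.01] [661.99 269.31] (6.678112506866455, 22.76350975036621) 157.8869267545894
[354.19 140.89] 2255 [679.12 128.02] [680.37 126.36] (54.147769927978516, 18.03676986694336) 8.506229144336373
[149.84 153.35] 2183 [622.62 214.86] [620.85 214.79] (17.525861740112305, 56.41341781616211) 91.84107934783592
[252.63 168.39] 402 [641.26 164.95] [641.37 164.43] (11.928245544433594, 12.385433197021484) 4.5723478089811636
[253.17 184.6 ] 77 [633.62 159.23] [633.79 159.65] (3.1430273056030273, 10.302223205566406) 123.8000343653753
[229.55 294.09] 204 [565.77 136.42] [566.25 136.81] (35.3465576171875, 3.4742603302001953) 27.50859129637945
```

The moment rose to 0.76 Nm and the nipple bearing of about 33° matches the expected home of about 34°, so the lid is home. I'm releasing and moving to screw A on the far left.

Emit:
move_arm --commands '[[[0,0,0],[0,0,0],0.3],[[0,0,0],[0,0,0],0.3],[[0,0,1.5],[0,0,4],0.3],[[0,0,2],[0,0,7],0.3],[[0.3,1.6,0],[0,0,8.3],0.3],[[0.3,1.6,0],[0,0,8.3],0.3],[[0.3,1.6,0],[0,0,8.3],0.3],[[0.3,1.6,0],[0,0,8.3],0.3],[[0.3,1.6,0],[0,0,8.3],0.3],[[0.1,0.2,0],[0,0,7.5],0.3]]'

```text
t: 8.45
eef_pos: [614.0, 220.7, 164.4]
tcp_rot: [-3.141, -0.001, 1.588]
ft_force: [0.7, -0.3, 0.3]
opening: 0.298
grip_force: 0.0
```

Run:
```python
from h import *
s=state();print(s["t"],s["eef_pos"],np.degrees(s["tcp_rot"]),s["ft_force"],s["joints"])
i=camera_info("wrist");a=read_camera("wrist");cv2.imwrite("pics/w6.png",a)
for r in wings(a,i,157):print(*r)
t=read_camera("top");it=camera_info("top")
for r in wings(t,it,157):
  if np.hypot(*(r[2]-[597,133]))<130:print("top",*r)
print(proj(i,[[614.5,219.4,157],s["eef_pos"]]))
```

```text
8.45 [614.   220.7  164.41] [-179.97   -0.03   90.96] [ 0.71 -0.34  0.35] [0.24 0.56 1.52 0.   1.07 0.23]
[291.29  55.63] 129 [637.41 334.52] [634.94 333.48] (13.932110786437988, 30.668508529663086) 142.89010927416066
[255.   218.58] 924 [613.64 219.4 ] [613.55 221.59] (16.360868453979492, 64.58806610107422) 90.45816790880802
[277.16 275.1 ] 96 [631.43 174.24] [631.9  173.87] (7.096367359161377, 11.067312240600586) 88.9723294364378
[205.86 294.53] 255 [575.11 154.19] [574.57 154.59] (47.16389083862305, 7.270415306091309) 85.52387412631262
[306.87 294.23] 252 [656.27 155.49] [656.76 156.19] (6.914234638214111, 47.177879333496094) 96.3355274374699
[272.84 338.4 ] 2104 [613.52 112.79] [630.45 111.61] (243.04251098632812, 10.57341480255127) 1.80527570095623
top [227.34 238.36] 67 [515.43 146.95] [515.74 147.38] (55.480255126953125, 13.295183181762695) 5.080533750548739
[[256.22 221.76]
 [255.56 224.08]]
```

Screw A measures (613.6, 219.4) with its wing at 90.5°, and the tool is aligned. I'm descending and gripping.

Emit:
move_arm --commands '[[[0,-0.1,-2],[0,0,0],0.3],[[0,0,-1.5],[0,0,0],0.3],[[0,0,-0.7],[0,0,0],0.3],[[0,0,-0.5],[0,0,0],0.3],[[0,0,0],[0,0,0],0],[[0,0,0],[0,0,0],0],[[0,0,0],[0,0,0],0],[[0,0,0],[0,0,0],0],[[0,0,0],[0,0,0],0]]'

```text
t: 9.45
eef_pos: [613.1, 218.0, 118.0]
tcp_rot: [-3.139, 0.0, 1.58]
ft_force: [-7.0, -0.3, 3.7]
opening: 0.123
grip_force: 40.7
```

Opening of 12 mm means the pads are on the hub, with the wings just inside their edges. I'm turning.

Emit:
move_arm --commands '[[[-0.1,0,0],[0,0,-5],0],[[0,0,-0.03],[0,0,-8],0],[[0,0,-0.03],[0,0,-8],0],[[0,0,-0.03],[0,0,-8],0],[[0,0,-0.03],[0,0,-8],0],[[0,0,-0.03],[0,0,-8],0],[[0,0,-0.03],[0,0,-8],0],[[0,0,-0.03],[0,0,-8],0],[[0,0,0],[0,0,0],0]]'

```text
t: 10.35
eef_pos: [613.0, 218.0, 116.0]
tcp_rot: [-3.142, 0.0, 0.514]
ft_force: [-3.6, -1.0, 4.4]
opening: 0.117
grip_force: 40.6
```

```bash
cat >> h.py <<'E'
def look(name,z=157,lim=140):
    s=state();print(round(s["t"],2),s["eef_pos"],"yaw %.1f"%np.degrees(s["tcp_rot"][2]),"F",s["ft_force"],"M",s["moment"],"op %.3f grip %.1f"%(s["opening"],s["grip_force"]))
    i=camera_info("wrist");a=read_camera("wrist");cv2.imwrite("pics/"+name+".png",a)
    for r in wings(a,i,z):
        d=r[2]-[598,136.5]
        if 60<np.hypot(*d)<110 and r[1]>100 and max(r[4])>25:print(r[0],r[1],r[2],r[3],np.array(r[4]),"ang %.1f"%r[5])
E
python3 -c "
from h import *
look('w7')"
```

```text
10.35 [612.99 218.04 116.05] yaw 29.4 F [-3.55 -1.03  4.42] M [-0.09  0.85  0.08] op 0.117 grip 40.6
[458.46 229.82] 3219 [679.72 125.69] [682.3  123.86] [60.31 31.5 ] ang 9.6
[256.31 238.11] 1156 [620.06 221.89] [620.72 222.4 ] [53.69 11.17] ang 29.3
[233.75 293.94] 174 [580.39 215.46] [580.94 215.99] [35.69  2.97] ang 26.5
[249.24 338.49] 1941 [548.2  207.37] [555.95 191.26] [  8.05 185.02] ang 120.6
```

Screw A turned with the tool; its wing is at 29°, about 1.29 rad. Now C, opposite.

Emit:
move_arm --commands '[[[0,0,0],[0,0,0],0.3],[[0,0,0],[0,0,0],0.3],[[0,0,2],[0,0,0],0.3],[[0,0,2.8],[0,0,8],0.3],[[-0.6,-3.3,0],[0,0,8.5],0.3],[[-0.6,-3.3,0],[0,0,8.5],0.3],[[-0.6,-3.3,0],[0,0,8.5],0.3],[[-0.6,-3.3,0],[0,0,8.5],0.3],[[-0.6,-3.3,0],[0,0,8.5],0.3],[[0,0,0],[0,0,8.5],0.3]]'

```text
t: 11.4
eef_pos: [583.1, 49.7, 163.5]
tcp_rot: [3.141, 0.001, 1.551]
ft_force: [1.2, 0.9, 0.0]
opening: 0.299
grip_force: 0.0
```

Emit:
move_arm --commands '[[[0,0,0],[0,0,4.5],0.3],[[0,0,0],[0,0,0],0.3]]'

```text
t: 11.6
eef_pos: [583.6, 52.6, 163.4]
tcp_rot: [3.141, 0.0, 1.626]
ft_force: [0.7, 0.5, 0.1]
opening: 0.299
grip_force: 0.0
```

```bash
python3 -c "
from h import *
look('w8')"
```

```text
11.6 [583.56  52.6  163.39] yaw 93.2 F [0.69 0.45 0.14] M [-0.05  0.02 -0.  ] op 0.299 grip 0.0
[158.14  73.43] 1507 [514.31 149.71] [515.64 150.82] [63.03 16.74] ang 4.1
[399.88 136.96] 1404 [679.84 120.46] [678.61 119.49] [66.31 16.83] ang 7.4
[251.83 217.26] 936 [580.95  52.36] [580.7   54.77] [16.28 64.13] ang 95.3
```

Emit:
move_arm --commands '[[[-0.25,0,-2],[0,0,1.5],0.3],[[0,0,-1.4],[0,0,0],0.3],[[0,0,-0.7],[0,0,0],0.3],[[0,0,-0.5],[0,0,0],0.3],[[0,0,0],[0,0,0],0],[[0,0,0],[0,0,0],0],[[0,0,0],[0,0,0],0],[[0,0,0],[0,0,0],0],[[0,0,0],[0,0,0],0]]'

```text
t: 12.55
eef_pos: [580.2, 53.0, 117.7]
tcp_rot: [-3.141, -0.0, 1.651]
ft_force: [-5.7, -1.6, 3.5]
opening: 0.122
grip_force: 27.4
```

Emit:
move_arm --commands '[[[0,0,0],[0,0,-8],0],[[0,0,-0.03],[0,0,-8],0],[[0,0,-0.03],[0,0,-8],0],[[0,0,-0.03],[0,0,-8],0],[[0,0,-0.03],[0,0,-8],0],[[0,0,-0.03],[0,0,-8],0],[[0,0,-0.03],[0,0,-8],0],[[0,0,-0.03],[0,0,-8],0],[[0,0,0],[0,0,-2],0],[[0,0,0],[0,0,0],0]]'

```text
t: 13.55
eef_pos: [581.7, 52.2, 115.6]
tcp_rot: [3.139, -0.001, 0.497]
ft_force: [0.8, -6.1, -1.5]
opening: 0.127
grip_force: 27.3
```

```bash
python3 -c "
from h import *
look('w9')"
```

```text
13.55 [581.74  52.17 115.64] yaw 28.5 F [ 0.84 -6.1  -1.5 ] M [-1.03 -0.14  0.1 ] op 0.127 grip 27.3
[230.64  43.07] 2115 [672.21 116.49] [673.56 116.08] [16.63 42.29] ang 6.7
[12.48 72.16] 2283 [614.55 202.81] [611.2  203.89] [50.78 15.54] ang 14.9
[256.07 239.55] 1130 [588.14  55.68] [588.77  56.21] [51.83 11.17] ang 31.0
[ 68.71 252.46] 1558 [529.46 147.68] [529.1  149.16] [44.5  21.47] ang 3.8
[233.06 294.97] 198 [549.08  50.76] [549.02  50.84] [35.53  2.91] ang 25.8
```

C is at about 1.27 rad. Next is D, the near screw, with the long yaw swing.

Emit:
move_arm --commands '[[[0,0,0],[0,0,0],0.3],[[0,0,0],[0,0,0],0.3],[[0,0,2],[0,0,0],0.3],[[0,0,2.8],[0,0,8.5],0.3],[[-0.5,0.7,0],[0,0,8.5],0.3],[[-0.5,0.7,0],[0,0,8.5],0.3],[[-0.5,0.7,0],[0,0,8.5],0.3],[[-0.5,0.7,0],[0,0,8.5],0.3],[[-0.5,0.7,0],[0,0,8.5],0.3],[[-0.5,0.7,0],[0,0,8.5],0.3]]'

```text
t: 14.6
eef_pos: [550.7, 95.5, 163.5]
tcp_rot: [3.141, -0.0, 1.543]
ft_force: [-0.7, 0.2, 0.2]
opening: 0.305
grip_force: 0.0
```

Emit:
move_arm --commands '[[[-0.5,0.7,0],[0,0,8.5],0.3],[[-0.5,0.7,0],[0,0,8.5],0.3],[[-0.5,0.7,0],[0,0,8.5],0.3],[[-0.5,0.7,0],[0,0,8.5],0.3],[[-0.5,0.7,0],[0,0,8.5],0.3],[[-0.5,0.7,0],[0,0,8.5],0.3],[[-0.5,0.7,0],[0,0,8.5],0.3],[[-0.2,0.8,0],[0,0,8.5],0.3],[[0,0,0],[0,0,8.5],0.3],[[0,0,0],[0,0,8.5],0.3]]'

```text
t: 15.6
eef_pos: [513.8, 152.5, 163.5]
tcp_rot: [3.141, 0.001, 3.027]
ft_force: [-0.0, 0.8, 0.1]
opening: 0.298
grip_force: 0.0
```

Emit:
move_arm --commands '[[[0,0,0],[0,0,8.5],0.3],[[0,0,0],[0,0,3],0.3],[[0,0,0],[0,0,0],0.3]]'

```text
t: 15.9
eef_pos: [513.9, 152.2, 163.5]
tcp_rot: [3.141, 0.001, -3.061]
ft_force: [0.5, -0.1, 0.1]
opening: 0.302
grip_force: 0.0
```

```bash
python3 -c "
from h import *
look('w10')"
```

```text
15.9 [513.88 152.2  163.45] yaw -175.4 F [ 0.5  -0.05  0.14] M [ 0.07 -0.02 -0.01] op 0.302 grip 0.0
[254.86 215.03] 960 [513.03 151.35] [510.81 151.07] [64.72 16.26] ang 5.0
[306.87 294.23] 259 [576.82 198.12] [576.08 198.56] [47.18  6.9 ] ang 10.0
```

Emit:
move_arm --commands '[[[0,-0.1,-2],[0,0,0.5],0.3],[[0,0,-1.4],[0,0,0],0.3],[[0,0,-0.7],[0,0,0],0.3],[[0,0,-0.5],[0,0,0],0.3],[[0,0,0],[0,0,0],0],[[0,0,0],[0,0,0],0],[[0,0,0],[0,0,0],0],[[0,0,0],[0,0,0],0],[[0,0,0],[0,0,0],0]]'

```text
t: 16.85
eef_pos: [514.0, 151.1, 117.7]
tcp_rot: [3.141, 0.001, -3.053]
ft_force: [-0.3, 0.0, 2.0]
opening: 0.125
grip_force: 27.3
```

Emit:
move_arm --commands '[[[0,0,0],[0,0,-8],0],[[0,0,-0.03],[0,0,-8],0],[[0,0,-0.03],[0,0,-8],0],[[0,0,-0.03],[0,0,-8],0],[[0,0,-0.03],[0,0,-8],0],[[0,0,-0.03],[0,0,-8],0],[[0,0,-0.03],[0,0,-8],0],[[0,0,-0.03],[0,0,-8],0],[[0,0,0],[0,0,-2],0],[[0,0,0],[0,0,0],0]]'

```text
t: 17.85
eef_pos: [513.6, 150.4, 115.5]
tcp_rot: [-3.141, 0.001, 2.078]
ft_force: [-3.0, -6.0, 5.0]
opening: 0.13
grip_force: 27.6
```

```bash
python3 -c "
from h import *
look('w11')"
```

```text
17.85 [513.62 150.41 115.47] yaw 119.1 F [-3.02 -6.    4.98] M [-1.06  0.38  0.11] op 0.130 grip 27.6
[256.1 237.6] 1193 [510.37 157.68] [509.76 158.32] [11.13 54.13] ang 120.4
[454.5  228.41] 2337 [606.6  221.13] [606.14 218.79] [65.83 21.57] ang 26.0
[233.04 294.91] 202 [516.18 117.56] [516.09 117.54] [ 2.95 35.61] ang 116.4
[242.08 338.4 ] 2108 [524.89  85.86] [536.58  91.07] [185.1    8.04] ang 29.9
```

D is at about 1.28 rad. Now B, the far screw.

Emit:
move_arm --commands '[[[0,0,0],[0,0,0],0.3],[[0,0,0],[0,0,0],0.3],[[0,0,2],[0,0,0],0.3],[[0,0,2.8],[0,0,8.5],0.3],[[3.3,-0.6,0],[0,0,8.5],0.3],[[3.3,-0.6,0],[0,0,8.5],0.3],[[3.3,-0.6,0],[0,0,8.5],0.3],[[3.3,-0.6,0],[0,0,8.5],0.3],[[3.4,-0.6,0],[0,0,8.5],0.3],[[0,0,0],[0,0,8.5],0.3]]'

```text
t: 18.9
eef_pos: [682.7, 120.1, 162.1]
tcp_rot: [3.141, 0.001, 3.122]
ft_force: [-0.7, 0.4, -1.0]
opening: 0.3
grip_force: 0.0
```

Emit:
move_arm --commands '[[[0,0,0],[0,0,8.5],0.3],[[0,0,0],[0,0,0.5],0.3],[[0,0,0],[0,0,0],0.3]]'

```text
t: 19.2
eef_pos: [679.7, 121.2, 163.0]
tcp_rot: [3.141, -0.0, -3.013]
ft_force: [-0.1, 0.1, -0.8]
opening: 0.299
grip_force: 0.0
```

```bash
python3 -c "
from h import *
look('w12')"
```

```text
19.2 [679.71 121.19 163.02] yaw -172.6 F [-0.1   0.13 -0.76] M [ 0.09 -0.03 -0.  ] op 0.299 grip 0.0
[170.01  61.79] 1679 [579.6   54.91] [580.1   53.52] [61.3  16.92] ang 32.5
[401.76 145.06] 1670 [615.47 212.67] [612.44 213.59] [62.78 20.69] ang 31.7
[252.53 215.84] 945 [679.74 118.8 ] [677.4  118.22] [64.72 16.23] ang 8.7
```

Emit:
move_arm --commands '[[[0.05,-0.25,-2],[0,0,1],0.3],[[0,0,-1.4],[0,0,0],0.3],[[0,0,-0.7],[0,0,0],0.3],[[0,0,-0.5],[0,0,0],0.3],[[0,0,0],[0,0,0],0],[[0,0,0],[0,0,0],0],[[0,0,0],[0,0,0],0],[[0,0,0],[0,0,0],0],[[0,0,0],[0,0,0],0]]'

```text
t: 20.15
eef_pos: [680.6, 118.4, 117.7]
tcp_rot: [-3.142, 0.001, -2.992]
ft_force: [0.8, -0.7, 1.7]
opening: 0.128
grip_force: 26.6
```

Emit:
move_arm --commands '[[[0,0,0],[0,0,-8],0],[[0,0,-0.03],[0,0,-8],0],[[0,0,-0.03],[0,0,-8],0],[[0,0,-0.03],[0,0,-8],0],[[0,0,-0.03],[0,0,-8],0],[[0,0,-0.03],[0,0,-8],0],[[0,0,-0.03],[0,0,-8],0],[[0,0,-0.03],[0,0,-8],0],[[0,0,0],[0,0,-5],0],[[0,0,0],[0,0,0],0]]'

```text
t: 21.15
eef_pos: [680.3, 117.9, 115.4]
tcp_rot: [-3.141, 0.001, 2.086]
ft_force: [-1.3, -4.9, 2.7]
opening: 0.124
grip_force: 27.1
```

```bash
python3 -c "
from h import *
look('w13')"
```

```text
21.15 [680.34 117.88 115.35] yaw 119.5 F [-1.25 -4.86  2.71] M [-0.98  0.16  0.09] op 0.124 grip 27.1
[12.94 62.72] 2427 [529.55 151.41] [528.28 148.92] [15.84 48.38] ang 106.1
[236.79  25.29] 3183 [615.06 214.9 ] [614.67 216.57] [58.57 17.52] ang 29.3
[256.07 237.33] 1178 [677.01 125.18] [676.23 125.95] [11.12 54.12] ang 120.5
[ 78.17 255.74] 1675 [585.55  62.87] [590.69  64.29] [55.77 23.03] ang 29.5
[232.94 294.63] 202 [683.06  85.11] [682.83  85.24] [ 2.99 35.58] ang 116.9
```

B is at about 1.28 rad, so round 1 is even. For round 2 I'm going back to A.

Emit:
move_arm --commands '[[[0,0,0],[0,0,0],0.3],[[0,0,0],[0,0,0],0.3],[[0,0,2],[0,0,0],0.3],[[0,0,2.8],[0,0,-8],0.3],[[-0.9,1.3,0],[0,0,-8.5],0.3],[[-0.9,1.3,0],[0,0,-8.5],0.3],[[-0.9,1.3,0],[0,0,-8.5],0.3],[[-0.9,1.3,0],[0,0,-8.5],0.3],[[-0.9,1.3,0],[0,0,-8.5],0.3],[[-0.9,1.3,0],[0,0,-8.5],0.3]]'

```text
t: 22.2
eef_pos: [625.8, 197.5, 163.0]
tcp_rot: [-3.141, -0.0, 1.053]
ft_force: [-0.3, 0.1, 0.7]
opening: 0.301
grip_force: 0.0
```

Emit:
move_arm --commands '[[[-0.9,1.3,0],[0,0,-8.5],0.3],[[-0.4,1,0],[0,0,-8.5],0.3],[[0,0,0],[0,0,-8.5],0.3],[[0,0,0],[0,0,-5],0.3],[[0,0,0],[0,0,0],0.3]]'

```text
t: 22.7
eef_pos: [613.1, 220.0, 163.0]
tcp_rot: [-3.141, -0.0, 0.525]
ft_force: [-0.2, 0.3, -1.2]
opening: 0.299
grip_force: 0.0
```

```bash
python3 -c "
from h import *
look('w14')"
```

```text
22.7 [613.12 220.01 162.99] yaw 30.1 F [-0.17  0.26 -1.17] M [-0.09  0.14 -0.02] op 0.299 grip 0.0
[258.48 216.47] 911 [615.6  218.61] [617.   220.43] [63.53 16.76] ang 29.7
[416.75 207.45] 1380 [684.39 123.35] [681.54 123.91] [19.34 67.07] ang 117.4
[205.88 292.98] 232 [537.17 222.71] [538.56 223.88] [46.98  6.9 ] ang 24.2
[302.13 334.9 ] 3078 [534.77 168.59] [542.46 134.63] [ 35.62 257.67] ang 123.2
```

Emit:
move_arm --commands '[[[0.1,-0.1,-2],[0,0,0],0.3],[[0,0,-1.4],[0,0,0],0.3],[[0,0,-0.7],[0,0,0],0.3],[[0,0,-0.7],[0,0,0],0.3],[[0,0,0],[0,0,0],0],[[0,0,0],[0,0,0],0],[[0,0,0],[0,0,0],0],[[0,0,0],[0,0,0],0],[[0,0,0],[0,0,0],0]]'

```text
t: 23.65
eef_pos: [614.4, 218.8, 115.5]
tcp_rot: [-3.142, -0.001, 0.525]
ft_force: [-1.3, 3.0, 1.6]
opening: 0.125
grip_force: 27.2
```

Emit:
move_arm --commands '[[[0,0,0],[0,0,-8],0],[[0,0,-0.03],[0,0,-8],0],[[0,0,-0.03],[0,0,-8],0],[[0,0,-0.03],[0,0,-8],0],[[0,0,-0.03],[0,0,-6],0],[[0,0,0],[0,0,-2],0],[[0,0,0],[0,0,0],0]]'

```text
t: 24.35
eef_pos: [614.6, 217.9, 114.4]
tcp_rot: [3.141, -0.001, -0.173]
ft_force: [-0.9, -4.2, 3.9]
opening: 0.127
grip_force: 28.1
```

```bash
python3 -c "
from h import *
look('w15')"
```

```text
24.35 [614.61 217.88 114.43] yaw -9.9 F [-0.86 -4.15  3.89] M [-0.76  0.28  0.15] op 0.127 grip 28.1
[424.24 103.35] 3126 [684.39 122.18] [682.62 121.42] [19.56 63.95] ang 118.0
[256.11 239.84] 1136 [622.64 216.76] [622.99 216.91] [11.09 51.98] ang 173.0
[506.87 234.48] 366 [600.62  75.92] [601.8   75.02] [28.56  6.54] ang 6.5
[233.01 294.64] 195 [588.92 237.17] [589.16 237.25] [ 2.9  35.31] ang 167.2
[279.93 294.51] 206 [583.99 209.01] [584.29 208.89] [ 2.96 35.3 ] ang 172.6
[267.33 338.42] 2394 [557.   233.91] [552.98 221.94] [216.83   9.53] ang 80.8
```

Emit:
move_arm --commands '[[[0,0,0],[0,0,-3],0],[[0,0,0],[0,0,-3],0],[[0,0,0],[0,0,0],0]]'

```text
t: 24.7
eef_pos: [614.7, 217.7, 114.3]
tcp_rot: [3.141, -0.001, -0.278]
ft_force: [-0.0, -5.9, 4.4]
opening: 0.127
grip_force: 28.7
```

```bash
python3 -c "
from h import *
look('w16')"
```

```text
24.7 [614.7  217.71 114.31] yaw -15.9 F [-0.01 -5.88  4.43] M [-1.13  0.19  0.21] op 0.127 grip 28.7
[409.25  85.67] 3149 [684.28 121.94] [682.57 120.95] [18.8  63.24] ang 118.3
[255.91 239.74] 1163 [622.3  215.89] [623.04 216.01] [11.08 51.37] ang 168.7
[233.09 294.25] 200 [591.2  239.64] [591.71 239.54] [ 2.93 35.29] ang 161.4
[279.87 294.58] 201 [583.37 212.16] [583.61 212.05] [ 2.94 35.28] ang 166.7
[403.66 333.12] 1106 [537.   142.46] [533.92 142.98] [42.13 20.28] ang 78.2
```

Emit:
move_arm --commands '[[[0,0,0],[0,0,-3],0],[[0,0,0],[0,0,-3],0],[[0,0,0],[0,0,0],0]]'

```text
t: 25.05
eef_pos: [614.5, 217.6, 114.4]
tcp_rot: [3.141, -0.001, -0.383]
ft_force: [-0.1, -7.5, 5.9]
opening: 0.126
grip_force: 30.7
```

```bash
python3 -c "
from h import *
look('w17')"
```

```text
25.05 [614.5  217.63 114.38] yaw -21.9 F [-0.12 -7.52  5.92] M [-1.24  0.4   0.18] op 0.126 grip 30.7
[391.77  68.93] 3124 [683.85 121.54] [682.48 120.43] [17.92 62.47] ang 118.6
[255.14 239.16] 1187 [621.83 215.19] [623.08 215.37] [11.76 52.53] ang 168.1
[233.26 294.87] 198 [593.3  241.82] [593.4  241.91] [ 3.12 35.28] ang 155.7
[279.68 295.  ] 191 [582.74 215.6 ] [582.68 215.53] [ 3.12 35.28] ang 160.5
[412.87 325.67] 1645 [529.61 143.98] [529.73 145.  ] [41.52 26.37] ang 83.1
```

The wing has stopped at about 168° (home is about 168.6°) while the pads slip on the hub. I'll push until the pad edges bear on the wings, to confirm the stop.

Emit:
move_arm --commands '[[[0,0,0],[0,0,-4],0],[[0,0,0],[0,0,-3],0],[[0,0,0],[0,0,0],0]]'

```text
t: 25.4
eef_pos: [614.4, 217.7, 114.4]
tcp_rot: [3.14, -0.001, -0.504]
ft_force: [-1.8, -5.5, 6.9]
opening: 0.127
grip_force: 38.9
```

```bash
python3 -c "
from h import *
look('w18')"
```

```text
25.4 [614.39 217.66 114.45] yaw -28.9 F [-1.84 -5.51  6.87] M [-1.18  0.57  0.55] op 0.127 grip 38.9
[366.95  54.78] 2943 [683.06 121.7 ] [681.62 121.08] [17.41 60.71] ang 119.2
[253.75 237.43] 1192 [621.22 214.46] [623.93 214.65] [13.39 52.8 ] ang 166.6
[232.88 294.22] 189 [596.29 244.57] [596.81 244.46] [ 2.95 35.35] ang 148.4
[280.05 294.67] 195 [582.44 219.48] [582.55 219.27] [ 2.94 35.34] ang 153.9
[415.25 322.81] 1397 [519.83 152.63] [522.66 153.88] [39.49 26.32] ang 98.8
```

Moment is 0.55 Nm with the wing stationary, so A is home. Now C.

Emit:
move_arm --commands '[[[0,0,0],[0,0,0],0.3],[[0,0,0],[0,0,0],0.3],[[0,0,2],[0,0,0],0.3],[[0,0,2.9],[0,0,8],0.3],[[-0.65,-3.3,0],[0,0,8.5],0.3],[[-0.65,-3.3,0],[0,0,8.5],0.3],[[-0.65,-3.3,0],[0,0,8.5],0.3],[[-0.65,-3.3,0],[0,0,8.5],0.3],[[-0.65,-3.3,0],[0,0,8.5],0.3],[[0,0,0],[0,0,8.5],0.3]]'

```text
t: 26.45
eef_pos: [581.3, 50.6, 162.8]
tcp_rot: [3.141, 0.0, 0.529]
ft_force: [0.3, 0.0, -0.1]
opening: 0.301
grip_force: 0.0
```

Emit:
move_arm --commands '[[[0,0,0],[0,0,0],0.3],[[0,0,0],[0,0,0],0.3]]'

```text
t: 26.65
eef_pos: [581.9, 53.9, 162.8]
tcp_rot: [-3.142, -0.0, 0.521]
ft_force: [0.1, 0.9, -0.0]
opening: 0.297
grip_force: 0.0
```

```bash
python3 -c "
from h import *
look('w19')"
```

```text
26.65 [581.91  53.86 162.77] yaw 29.8 F [ 0.09  0.87 -0.01] M [-0.09  0.12 -0.03] op 0.297 grip 0.0
[65.82 62.28] 2371 [613.6  210.83] [615.95 212.7 ] [23.55 62.25] ang 166.9
[244.58  49.41] 1590 [677.9  117.42] [679.03 118.03] [16.56 58.14] ang 120.8
[258.1 218. ] 909 [582.38  52.63] [584.67  53.93] [64.08 16.23] ang 30.9
[103.65 229.4 ] 1384 [520.53 152.67] [519.36 149.95] [21.32 66.47] ang 124.3
```

Emit:
move_arm --commands '[[[0,-0.1,-2],[0,0,0],0.3],[[0,0,-1.4],[0,0,0],0.3],[[0,0,-0.7],[0,0,0],0.3],[[0,0,-0.7],[0,0,0],0.3],[[0,0,0],[0,0,0],0],[[0,0,0],[0,0,0],0],[[0,0,0],[0,0,0],0],[[0,0,0],[0,0,0],0],[[0,0,0],[0,0,0],0]]'

```text
t: 27.6
eef_pos: [582.2, 52.4, 115.3]
tcp_rot: [3.141, -0.001, 0.525]
ft_force: [1.1, -0.7, 0.7]
opening: 0.13
grip_force: 26.5
```

Emit:
move_arm --commands '[[[0,0,0],[0,0,-8],0],[[0,0,-0.03],[0,0,-8],0],[[0,0,-0.03],[0,0,-8],0],[[0,0,-0.03],[0,0,-8],0],[[0,0,-0.03],[0,0,-8],0],[[0,0,0],[0,0,-4],0],[[0,0,0],[0,0,-4],0],[[0,0,0],[0,0,-4],0],[[0,0,0],[0,0,-4],0],[[0,0,0],[0,0,0],0]]'

```text
t: 28.6
eef_pos: [582.1, 50.6, 114.3]
tcp_rot: [3.139, -0.002, -0.454]
ft_force: [-0.3, -12.3, 3.1]
opening: 0.129
grip_force: 31.3
```

```bash
python3 -c "
from h import *
look('w20')"
```

```text
28.6 [582.09  50.61 114.26] yaw -26.0 F [ -0.29 -12.34   3.14] M [-2.44  0.25  0.35] op 0.129 grip 31.3
[ 69.   149.54] 3041 [676.16 114.33] [679.61 112.87] [21.54 65.4 ] ang 118.0
[254.33 238.72] 1184 [589.05  47.89] [591.01  48.11] [12.82 52.26] ang 167.2
[232.9  294.47] 193 [562.85  76.46] [563.22  76.45] [ 2.97 35.26] ang 151.5
[279.98 294.75] 202 [550.29  50.78] [550.37  50.63] [ 2.93 35.26] ang 156.6
[242.78 338.41] 2091 [537.68  96.96] [531.08  85.98] [182.84   7.95] ang 64.8
```

Emit:
move_arm --commands '[[[0,-0.1,0],[0,0,-3],0],[[0,0,0],[0,0,-2],0],[[0,0,0],[0,0,0],0]]'

```text
t: 28.95
eef_pos: [581.9, 50.7, 114.3]
tcp_rot: [3.141, -0.001, -0.539]
ft_force: [-1.6, -6.6, 5.2]
opening: 0.137
grip_force: 34.7
```

```bash
python3 -c "
from h import *
look('w21')"
```

```text
28.95 [581.87  50.75 114.28] yaw -30.9 F [-1.6  -6.55  5.19] M [-1.2   0.53  0.52] op 0.137 grip 34.7
[ 63.57 165.04] 3023 [676.02 114.18] [679.47 112.57] [22.45 65.66] ang 117.8
[253.31 237.51] 1228 [588.51  47.09] [591.46  47.58] [14.38 52.52] ang 166.5
[231.89 294.39] 192 [565.12  78.7 ] [565.54  78.63] [ 2.97 35.3 ] ang 146.5
[281.06 294.51] 193 [549.8  53.1] [550.    52.83] [ 2.95 35.3 ] ang 151.9
[243.72 338.42] 2076 [541.14 100.28] [533.61  89.88] [183.01   7.96] ang 60.0
```

Emit:
move_arm --commands '[[[0,0,0],[0,0,0],0.3],[[0,0,0],[0,0,0],0.3],[[0,0,2],[0,0,0],0.3],[[0,0,2.9],[0,0,8],0.3],[[-0.5,0.7,0],[0,0,8.5],0.3],[[-0.5,0.7,0],[0,0,8.5],0.3],[[-0.5,0.7,0],[0,0,8.5],0.3],[[-0.5,0.7,0],[0,0,8.5],0.3],[[-0.5,0.7,0],[0,0,8.5],0.3],[[-0.5,0.7,0],[0,0,8.5],0.3]]'

```text
t: 30.0
eef_pos: [551.4, 94.0, 162.5]
tcp_rot: [-3.141, 0.0, 0.496]
ft_force: [0.4, -0.1, 0.3]
opening: 0.304
grip_force: 0.0
```

Emit:
move_arm --commands '[[[-0.5,0.7,0],[0,0,8.5],0.3],[[-0.5,0.7,0],[0,0,8.5],0.3],[[-0.5,0.7,0],[0,0,8.5],0.3],[[-0.5,0.7,0],[0,0,8.5],0.3],[[-0.5,0.7,0],[0,0,8.5],0.3],[[-0.5,0.7,0],[0,0,8.5],0.3],[[-0.5,0.7,0],[0,0,8.5],0.3],[[-0.3,0.8,0],[0,0,8.5],0.3],[[0,0,0],[0,0,8.5],0.3],[[0,0,0],[0,0,8.5],0.3]]'

```text
t: 31.0
eef_pos: [513.5, 151.0, 162.6]
tcp_rot: [-3.142, -0.0, 1.98]
ft_force: [-0.8, -0.6, -0.2]
opening: 0.3
grip_force: 0.0
```

```bash
python3 -c "
from h import *
look('w22')"
```

```text
31.0 [513.53 150.99 162.55] yaw 113.5 F [-0.85 -0.6  -0.16] M [-0.03  0.02 -0.03] op 0.300 grip 0.0
[412.88 187.92] 1099 [609.89 219.27] [607.13 219.08] [16.09 67.14] ang 170.1
[255.95 215.01] 950 [512.98 153.03] [512.17 155.03] [16.18 62.69] ang 120.2
[416.81 322.66] 666 [672.78 117.  ] [673.61 120.22] [23.53 36.53] ang 131.4
[271.66 336.38] 2673 [551.09  59.02] [568.08  59.31] [240.94  24.73] ang 24.2
```

C is at its stop with 0.52 Nm. Now tightening D.

Emit:
move_arm --commands '[[[0.03,0.05,-2],[0,0,6.5],0.3],[[0,0,-1.4],[0,0,0],0.3],[[0,0,-0.7],[0,0,0],0.3],[[0,0,-0.7],[0,0,0],0.3],[[0,0,0],[0,0,0],0],[[0,0,0],[0,0,0],0],[[0,0,0],[0,0,0],0],[[0,0,0],[0,0,0],0],[[0,0,0],[0,0,0],0]]'

```text
t: 31.95
eef_pos: [513.5, 150.7, 114.9]
tcp_rot: [-3.14, -0.0, 2.087]
ft_force: [-4.8, -3.6, 1.5]
opening: 0.127
grip_force: 25.9
```

Emit:
move_arm --commands '[[[0,0,0],[0,0,-8],0],[[0,0,-0.03],[0,0,-8],0],[[0,0,-0.03],[0,0,-8],0],[[0,0,-0.03],[0,0,-8],0],[[0,0,-0.03],[0,0,-8],0],[[0,0,0],[0,0,-5],0],[[0,0,0],[0,0,-5],0],[[0,0,0],[0,0,-5],0],[[0,0,0],[0,0,-5],0],[[0,0,0],[0,0,0],0]]'

```text
t: 32.95
eef_pos: [513.2, 151.0, 113.9]
tcp_rot: [-3.141, 0.001, 1.038]
ft_force: [-6.7, -1.8, 4.2]
opening: 0.131
grip_force: 36.1
```

```bash
python3 -c "
from h import *
look('w23')"
```

```text
32.95 [513.24 151.01 113.93] yaw 59.5 F [-6.69 -1.81  4.22] M [-0.23  1.34  0.55] op 0.131 grip 36.1
[362.45  49.94] 2574 [611.67 217.32] [611.52 218.41] [16.21 61.94] ang 169.3
[253.04 236.24] 1268 [518.1  158.29] [517.6  161.27] [53.88 14.75] ang 76.3
[280.45 294.69] 193 [511.74 119.13] [511.99 119.23] [35.22  3.3 ] ang 62.0
[408.26 321.06] 1686 [575.48  61.75] [571.86  61.43] [23.73 48.56] ang 165.9
```

D is home: wing at about 77–79° and 0.55 Nm. The last one is B.

Emit:
move_arm --commands '[[[0,0,0],[0,0,0],0.3],[[0,0,0],[0,0,0],0.3],[[0,0,2],[0,0,0],0.3],[[0,0,2.9],[0,0,8],0.3],[[3.3,-0.6,0],[0,0,8.5],0.3],[[3.3,-0.6,0],[0,0,8.5],0.3],[[3.3,-0.6,0],[0,0,8.5],0.3],[[3.3,-0.6,0],[0,0,8.5],0.3],[[3.4,-0.7,0],[0,0,8.5],0.3],[[0,0,0],[0,0,8.5],0.3]]'

```text
t: 34.0
eef_pos: [683.5, 118.9, 161.8]
tcp_rot: [3.14, 0.001, 2.074]
ft_force: [-1.5, 0.0, -1.0]
opening: 0.297
grip_force: 0.0
```

Emit:
move_arm --commands '[[[0,0,0],[0,0,1.5],0.3],[[0,0,0],[0,0,0],0.3]]'

```text
t: 34.2
eef_pos: [679.9, 120.1, 162.5]
tcp_rot: [3.141, -0.0, 2.093]
ft_force: [-0.1, -0.2, 0.3]
opening: 0.306
grip_force: 0.0
```

```bash
python3 -c "
from h import *
look('w24')"
```

```text
34.2 [679.89 120.14 162.46] yaw 119.9 F [-0.09 -0.16  0.34] M [0.   0.06 0.  ] op 0.306 grip 0.0
[240.33  45.84] 1529 [613.77 216.57] [613.52 217.23] [16.48 59.3 ] ang 168.2
[61.99 60.27] 2477 [521.59 151.45] [519.8  153.73] [62.17 23.66] ang 76.8
[255.19 216.77] 906 [679.64 119.98] [678.31 122.45] [16.17 63.88] ang 120.5
[101.  226.7] 1720 [583.    60.62] [582.63  58.57] [27.74 59.09] ang 170.7
```

Emit:
move_arm --commands '[[[0.05,-0.1,-2],[0,0,0.5],0.3],[[0,0,-1.4],[0,0,0],0.3],[[0,0,-0.7],[0,0,0],0.3],[[0,0,-0.7],[0,0,0],0.3],[[0,0,0],[0,0,0],0],[[0,0,0],[0,0,0],0],[[0,0,0],[0,0,0],0],[[0,0,0],[0,0,0],0],[[0,0,0],[0,0,0],0]]'

```text
t: 35.15
eef_pos: [679.9, 118.6, 114.7]
tcp_rot: [-3.14, -0.0, 2.104]
ft_force: [-3.5, -2.4, 1.2]
opening: 0.125
grip_force: 25.3
```

Emit:
move_arm --commands '[[[0,0,0],[0,0,-8],0],[[0,0,-0.03],[0,0,-8],0],[[0,0,-0.03],[0,0,-8],0],[[0,0,-0.03],[0,0,-8],0],[[0,0,-0.03],[0,0,-8],0],[[0,0,0],[0,0,-5],0],[[0,0,0],[0,0,-5],0],[[0,0,0],[0,0,-5],0],[[0,0,0],[0,0,-5],0],[[0,0,0],[0,0,0],0]]'

```text
t: 36.15
eef_pos: [680.3, 118.8, 113.9]
tcp_rot: [3.141, 0.001, 1.057]
ft_force: [-4.9, -1.8, 3.9]
opening: 0.129
grip_force: 34.3
```

```bash
python3 -c "
from h import *
look('w25')"
```

```text
36.15 [680.29 118.78 113.92] yaw 60.5 F [-4.95 -1.78  3.93] M [-0.52  0.98  0.51] op 0.129 grip 34.3
[ 63.16 159.78] 2071 [616.91 218.53] [619.19 217.  ] [16.09 68.38] ang 168.4
[253.27 237.  ] 1252 [684.85 125.9 ] [684.32 128.66] [53.32 14.41] ang 76.6
[232.52 295.04] 202 [654.18 101.16] [654.   101.19] [35.18  3.38] ang 57.9
[280.31 294.36] 190 [679.04  87.08] [679.65  87.23] [35.18  3.  ] ang 62.8
[242.25 338.41] 2098 [632.42  77.2 ] [642.68  70.13] [  7.94 182.43] ang 151.4
```

B is home too, with 0.51 Nm. I'm withdrawing and checking from above.

Emit:
move_arm --commands '[[[0,0,0],[0,0,0],0.3],[[0,0,0],[0,0,0],0.3],[[0,0,2],[0,0,0],0.3],[[0,0,4],[0,0,0],0.3],[[-2,0.3,4],[0,0,0],0.3],[[-3,0.5,3],[0,0,0],0.3],[[-3,0.5,3],[0,0,0],0.3],[[-1,0.5,2],[0,0,0],0.3],[[0,0,0],[0,0,0],0.3],[[0,0,0],[0,0,0],0.3]]'

```text
t: 37.2
eef_pos: [590.9, 137.1, 293.1]
tcp_rot: [3.141, -0.001, 1.058]
ft_force: [0.0, -1.0, 0.2]
opening: 0.301
grip_force: 0.0
```

```bash
python3 -c "
from h import *
look('w26',150)
i=camera_info('wrist');print(proj(i,[598,136.5,150]))"
```

```text
37.2 [590.93 137.1  293.15] yaw 60.6 F [ 0.01 -1.03  0.19] M [-0.14  0.12  0.03] op 0.301 grip 0.0
[238.23 104.64] 436 [613.67 218.42] [614.14 218.44] [16.99 57.86] ang 169.0
[329.69 151.79] 454 [678.31 119.06] [680.27 120.73] [62.58 16.95] ang 80.3
[195.79 195.5 ] 455 [517.48 150.79] [515.58 152.29] [62.9 18.7] ang 77.6
[269.67 239.47] 200 [567.41  56.84] [565.68  56.68] [33.81 16.15] ang 10.9
[[261.49 174.17]]
```

View pics/w26.png

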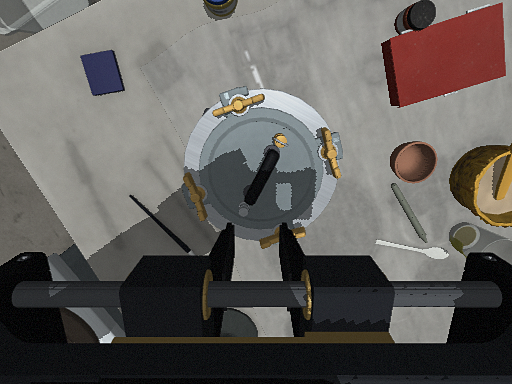

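The view shows all four wings, at (238,105), (330,152), (196,195) and (283,238), square to the radii. The bar is at its home angle and the cups haven't moved. Handing in.

```bash
python3 -c "
from cell import env
print(env.job_done())"
```

```text
the job is handed in; nothing more can be done
None
```

The lid is turned fully home and all four wing screws were tightened in cross order (A, C, D, B) over two rounds, to about 1.3 rad and then to their hard stops; I handed the job in at about 37 s and was not shown a verdict.

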